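Point out which ink goes in which cup

ROBOT

A 7-joint arm with a two-finger parallel gripper is mounted at the origin on the work surface. World frame = base frame: x ahead of the robot, y to its left, z up, the work surface at z = 0. Lengths are in m, angles in rad, forces in N, time in s.
With the tool pointing down it reaches from about 0.425 to 1.025 m from the base axis. Payload 9.4 kg.
Tool frame: the origin (TCP) lies at the very end of the fingers, on their centre line; the grasp point (between the pads) lies 19 mm behind it; z points along the fingers, y is the line along which they close (so a half turn about z gives the same grasp; the last joint's range is limited). The gripper opens to 85 mm and grips with 20 to 120 N. Pads are 22 mm wide; open, the fingers measure 114 mm over their backs; the gripper's body (76 mm by 85 mm) begins 54 mm behind the grasp point. The pads swing forward as they close: fully open they stand 13 mm farther back than shut.
Start: joints at [-1.405, 0.599, -0.003, 1.599, 0.002, 0.943, -0.08], TCP at [0.174, 0.704, 0.231] pointing down, gripper open.
Joint ranges: [-2.57, 2.57], [-0.35, 1.97], [-1.29, 1.29], [0.11, 2.56], [-1.05, 4.19], [0.11, 1.86], [-2.63, 2.63]. Speed limits (rad/s): [2.22, 2.22, 3.01, 3.01, 3.14, 3.14, 3.14].

INTERFACE

Orientations are given as a 3x3 rotation matrix whose columns are the frame's x, y, z axes.
In Python, from bench import manip, kin, grab_frame, ticket, masks_of gives the robot as it stands. Calls block until the motion is done:
- manip.move_pose(position, orientation): joint-space move of the TCP to a pose.
- manip.move_linear(position, ori=None, speed=0.15, stop_force=None): straight line of the TCP; ori=None keeps the orientation; speed is the mean speed in m/s. With stop_force (N) it stops when the force on the tool has changed by that much, and returns True; else False.
- manip.set_joints(angles): joint-space move.
- manip.open_jaws() and manip.close(): open the fingers fully, or close them until they stop; the grip force is fixed at half the most.
- manip.sleep(seconds).
- kin.ik(position, orientation): joint angles nearest the present ones, or None.
- manip.get_obs(): the state.
- grab_frame(name): name is "scene" or "top" or "wrist"; returns a dict with "image" (420x560x3 uint8, red, green, blue), "z_map" (420x560 float32, m along the optical axis (not along the pixel's ray), 0 where there is no reading), "fx", "fy", "cx", "cy" (pixels), "extrinsics" (4x4, takes a point from camera to world coordinates). Camera axes: x right, y down, z forward; pixel columns grow to the right and rows downward; lengths in m; the calibration is good to about 2 mm. The wrist camera is an equidistant fisheye: a pixel r from the principal point sees the ray r / f radians off the axis. A picture is of the moment at which its call begins.
A pose or a line that the arm cannot do raises manip.MotionError and nothing moves.
- ticket.sign_off(): hands the job in; it is judged then, once.
Trained networks look in the newest picture that a camera, given by its name, has taken for a name from the list of things; names that differ only in an ending like _2 or _b are one class to them, and where a whole thing is asked for, a point or a joint stands for the part that bears it (a point fixed in the world has none). Each returns a list of dicts, best first, with "confidence" (0 to 1); they miss things now and then, are a little off and sometimes report something else, mostly with a low value. They report only what shows in the picture. A call takes as long as a camera call.
- masks_of(camera, thing): "pixels" (420x560 bool, what is visible of it) and "centre" ([column, row] in pixels, amid what is visible of it).
The state is a dict: "time": time; "joints": joint angles; "dq": joint speeds; "tau": joint torques, N m; "ee_pos": TCP position; "orientation": TCP orientation; "wrist_force": force on the tool from outside, world axes, zero at the start; "wrist_torque": the same for the moment, N m; "opening": opening from 0.0 (shut) to 1.0 (fully open); "grip_force": force on a finger pad.
Only numpy, scipy, OpenCV 4.12 (cv2) and the standard library are available. Lean on these libraries where they do the work, as an engineer would, in place of code of your own. Each camera call takes 0.05 s, during which the arm holds its last target. There are 200 camera calls.

TASK

Your gloves are used, so show your assistant which ink to pour and where without touching anything: hold the fingertips straight above the spout of the middle-sized of the three ink bottles, about two centimetres over it, for about two seconds, then do the same above the middle of the largest cup in the steel ink-cup holder. Do not point at either of the other two bottles, touch or shift nothing on the bench, and finish while still pointing at that cup.

Things in the scene. Friction and masses are not known exactly. Their poses are not given: they have to be found in the camera images.
- ink_middle: The middle-sized one of three ink bottles of the same make: black round bottle with a blank pale label and a white screw cap that ends in a narrow pointed spout (its tip 8 mm across). Body 39 mm in diameter, 114 mm tall over the spout, 85 g at most. Stands loose and upright; origin at the centre of its underside, z up. The three stand in a loose row, spout tips at least 75 mm apart, in any order
- ink_middle_tip (a point): Top of the spout of the middle-sized ink bottle, on its axis, 114 mm above the bench: the first place to point at
- ink_small: The smallest of three ink bottles of the same make: black round bottle with a blank pale label and a white screw cap that ends in a narrow pointed spout (its tip 8 mm across). Body 32 mm in diameter, 88 mm tall over the spout, 45 g at most. Stands loose and upright; origin at the centre of its underside, z up. The three stand in a loose row, spout tips at least 75 mm apart, in any order. Not to be pointed at
- ink_large: The largest of three ink bottles of the same make: black round bottle with a blank pale label and a white screw cap that ends in a narrow pointed spout (its tip 8 mm across). Body 49 mm in diameter, 142 mm tall over the spout, 160 g at most. Stands loose and upright; origin at the centre of its underside, z up. The three stand in a loose row, spout tips at least 75 mm apart, in any order. Not to be pointed at
- holder: Stainless steel ink-cup holder, a bent plate 140 mm long (its x), 72 mm wide (its y), 26 mm high, standing loose on the bench at any yaw; origin at the centre of its underside. Nine empty white ink cups hang in its holes, their rims 28.5 mm above the bench: on the +y side one large cup (rim 26 mm across, at x -46, y +15 mm) and three medium ones (19 mm across, at x -8, 21, 50, y +17 mm), on the -y side five small ones (15 mm across, y -20 mm)
- big_cup (a point): Centre of the mouth of the largest cup in the holder, level with its rim, 28.5 mm above the bench: the second place to point at. The next cup's centre is 35 mm away
- pen: Bystander: black rotary tattoo pen, 142 mm long, 27 mm thick, lying loose in its rest about 25 mm above the bench, reaching 39 mm above it; origin on its axis 50 mm from the rear face, its tip along its x, 84 mm from the origin
- pen_rest: Bystander: fixed aluminium rest with two V saddles, 86 mm long (its x), 30 mm wide, 19 mm high, origin at the centre of its underside
- lemon: Bystander: half a lemon for practice, lying loose cut side down, 57 mm across, 47 mm high, origin at the centre of its underside

How it is judged:
By the outcome, as a careful person would: the job done as asked, in the order asked, and still so for the second after the job is handed in, with the robot touching nothing.
It also fails if it takes over 42 s, if anything falls off the work surface, if the arm or the gripper's body presses on something with over 40 N, if the wrist force passes 120 N, or if a joint passes its speed limit or range.

## Working session

There is one attempt and no reset: what is moved stays moved. The work goes in short steps, each a Python script; the robot and the scene stay as the last script left them, time stands still between calls to the robot, and variables do not carry over. Pictures are saved under pics/ and viewed, at most 10 in all, crops included, and the job is handed in when it is done.

```bash
mkdir -p pics; cat > h.py <<'E'
import numpy as np, cv2
from bench import manip, kin, grab_frame, ticket, masks_of
def world(f, mask):
    v,u=np.nonzero(mask&(f["z_map"]>0)); z=f["z_map"][v,u]
    p=np.c_[(u-f["cx"])/f["fx"]*z,(v-f["cy"])/f["fy"]*z,z]
    E=f["extrinsics"]; return p@E[:3,:3].T+E[:3,3]
E
python3 - <<'E'
from h import *
for c in ("top","scene"):
    f=grab_frame(c); cv2.imwrite(f"pics/{c}1.png",f["image"][:,:,::-1]); print(c,f["extrinsics"].round(3).tolist(),f["fx"])
    for t in ("ink_small","ink_middle","ink_large","holder","pen","lemon"):
        for m in masks_of(c,t)[:3]:
            p=world(f,m["pixels"]); 
            if len(p)==0: print(t,'nodepth');continue
            hi=p[p[:,2]>p[:,2].max()-.012]
            print(t,round(m["confidence"],2),np.round(m["centre"]),len(p),"med",np.median(p,0).round(3),"zmax",p[:,2].max().round(4),"hi",hi.mean(0).round(4),len(hi))
print(manip.get_obs()["time"])
E
```

```text
top [[0.013, -0.988, 0.154, 0.422], [-1.0, -0.009, 0.028, -0.021], [-0.026, -0.154, -0.988, 0.829], [0.0, 0.0, 0.0, 1.0]] 430.78731149972236
ink_small 0.94 [153. 184.] 279 med [0.574 0.235 0.048] zmax 0.0904 hi [0.5773 0.2397 0.084 ] 16
ink_middle 0.72 [210. 180.] 494 med [0.58  0.126 0.074] zmax 0.1153 hi [0.585  0.1313 0.1108] 31
ink_large 0.61 [265. 192.] 788 med [0.557 0.03  0.102] zmax 0.1429 hi [0.5648 0.033  0.1392] 31
ink_large 0.5 [220. 281.] 924 med [0.406 0.107 0.035] zmax 0.0413 hi [0.4064 0.109  0.0354] 832
holder 0.7 [421. 220.] 2941 med [ 0.527 -0.263  0.026] zmax 0.0321 hi [ 0.527  -0.2661  0.0259] 2648
pen 0.77 [222. 280.] 969 med [0.406 0.109 0.035] zmax 0.0413 hi [0.4065 0.1091 0.0354] 838
lemon 0.68 [322. 132.] 636 med [ 0.681 -0.075  0.03 ] zmax 0.0475 hi [ 0.6881 -0.0767  0.039 ] 170
scene [[0.17, 0.733, -0.659, 1.061], [0.985, -0.137, 0.102, -0.086], [-0.015, -0.667, -0.745, 0.672], [0.0, 0.0, 0.0, 1.0]] 425.53143078657644
ink_small 0.92 [406. 221.] 480 med [0.588 0.236 0.044] zmax 0.0898 hi [0.5818 0.2401 0.0844] 31
ink_middle 0.91 [357. 229.] 808 med [0.598 0.126 0.059] zmax 0.1158 hi [0.5892 0.13   0.1097] 26
ink_large 0.76 [301. 221.] 1376 med [0.582 0.029 0.079] zmax 0.1436 hi [0.5689 0.0317 0.1378] 28
holder 0.93 [144. 241.] 2383 med [ 0.532 -0.27   0.026] zmax 0.0316 hi [ 0.5308 -0.2691  0.0262] 2187
pen 0.73 [319. 172.] 601 med [0.414 0.104 0.034] zmax 0.0417 hi [0.4121 0.1051 0.0354] 426
lemon 0.57 [253. 305.] 825 med [ 0.701 -0.079  0.029] zmax 0.0477 hi [ 0.6923 -0.0784  0.0391] 194
0.7
```

```bash
python3 - <<'E'
import cv2,numpy as np
t=cv2.imread("pics/top1.png");s=cv2.imread("pics/scene1.png")
r=lambda i,w,h:cv2.resize(i,(w,h),interpolation=cv2.INTER_CUBIC)
cv2.imwrite("pics/c.png",np.vstack([np.hstack([r(t[170:270,360:480],400,333),r(s[190:290,85:205],400,333)]),np.hstack([r(t,356,267),r(s,356,267),np.zeros((267,88,3),np.uint8)])]))
E
```

```text
(no output)
```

View pics/c.png

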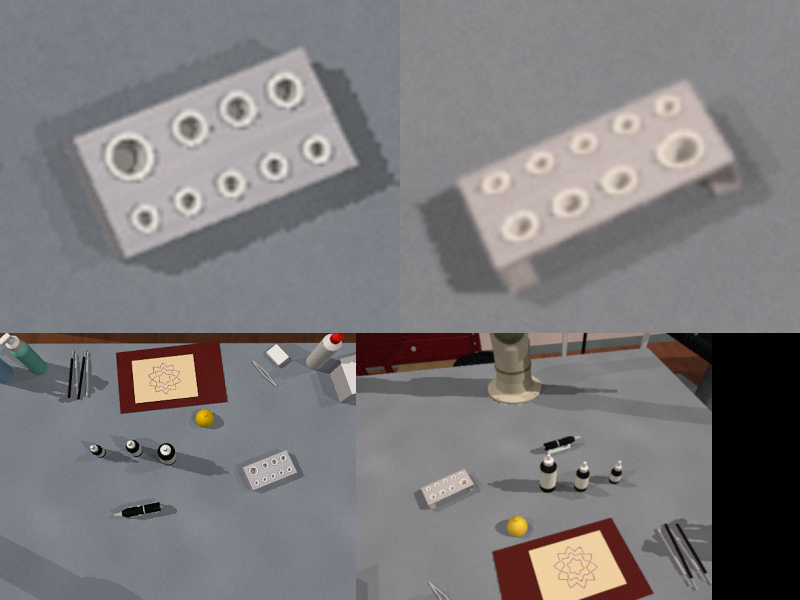

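```bash
cat >> h.py <<'E'
def onplane(f,u,v,z0):
    E=f["extrinsics"]; d=E[:3,:3]@np.array([(u-f["cx"])/f["fx"],(v-f["cy"])/f["fy"],1]); o=E[:3,3]
    return o+d*(z0-o[2])/d[2]
def wpix(f,P):
    E=f["extrinsics"]; p=E[:3,:3].T@(np.array(P)-E[:3,3]); r=np.hypot(p[0],p[1]); th=np.arctan2(r,p[2])
    return f["cx"]+f["fx"]*th*p[0]/r, f["cy"]+f["fy"]*th*p[1]/r
E
python3 - <<'E'
from h import *
for c,(u,v) in dict(top=(398.35,216.75),scene=(168.95,234.35)).items():
    f=grab_frame(c); print(c,"cup",onplane(f,u,v,.0285).round(4))
    m=masks_of(c,"ink_middle")[0]["pixels"]; p=world(f,m); q=p[p[:,2]>.109]; print("tip",q.mean(0).round(4),len(q), q.round(3)[:12].tolist())
manip.close()
o=manip.get_obs(); R=o["orientation"]; print(R.round(3).tolist(),o["ee_pos"],o["opening"],o["time"])
P=[.587,.1307,.25]
for a in (0,np.pi/2,-np.pi/2,np.pi/4,-np.pi/4):
    Q=R@np.array([[np.cos(a),-np.sin(a),0],[np.sin(a),np.cos(a),0],[0,0,1]])
    print(a,[None if (k:=kin.ik(x,Q)) is None else np.round(k,2).tolist() for x in (P,[.587,.131,.134],[.55,-.22,.05])])
E
```

```text
top cup [ 0.5244 -0.2189  0.0285]
tip [0.5857 0.1315 0.1136] 21 [[0.589, 0.135, 0.113], [0.589, 0.133, 0.113], [0.589, 0.131, 0.115], [0.589, 0.13, 0.114], [0.587, 0.135, 0.113], [0.587, 0.133, 0.115], [0.588, 0.132, 0.112], [0.587, 0.129, 0.115], [0.587, 0.128, 0.114], [0.585, 0.134, 0.115], [0.585, 0.133, 0.115], [0.585, 0.131, 0.113]]
scene cup [ 0.5241 -0.2195  0.0285]
tip [0.5895 0.13   0.1129] 11 [[0.588, 0.129, 0.115], [0.588, 0.131, 0.114], [0.588, 0.132, 0.114], [0.588, 0.127, 0.113], [0.59, 0.128, 0.114], [0.592, 0.129, 0.116], [0.591, 0.132, 0.114], [0.589, 0.127, 0.11], [0.589, 0.129, 0.11], [0.591, 0.13, 0.113], [0.589, 0.135, 0.109]]
[[-0.971, 0.24, 0.0], [0.24, 0.971, 0.0], [-0.0, 0.0, -1.0]] [0.17431115 0.70375295 0.23129416] 0.001472320967092679 1.6667
0 [[-0.39, 0.43, 0.11, 1.88, -0.06, 0.84, 1.08], [-0.32, 0.57, 0.01, 1.97, -0.01, 0.59, 1.03], [0.41, 0.7, -0.19, 2.03, 0.29, 0.44, 1.33]]
1.5707963267948966 [[-0.66, 0.47, 0.5, 1.89, -0.29, 0.85, -0.25], [-0.57, 0.6, 0.38, 1.99, -0.37, 0.62, -0.18], [0.2, 0.7, 0.12, 2.04, -0.2, 0.41, 0.24]]
-1.5707963267948966 [[-0.08, 0.45, -0.33, 1.86, 0.19, 0.87, 2.4], [-0.04, 0.6, -0.4, 1.96, 0.37, 0.66, 2.22], [0.66, 0.76, -0.58, 2.01, 0.74, 0.59, 2.47]]
0.7853981633974483 [[-0.53, 0.44, 0.32, 1.89, -0.18, 0.84, 0.42], [-0.45, 0.58, 0.2, 1.98, -0.19, 0.6, 0.42], [0.3, 0.69, -0.03, 2.04, 0.04, 0.41, 0.78]]
-0.7853981633974483 [[-0.24, 0.43, -0.1, 1.87, 0.06, 0.85, 1.74], [-0.18, 0.58, -0.19, 1.96, 0.18, 0.61, 1.62], [0.54, 0.72, -0.38, 2.02, 0.53, 0.5, 1.88]]
```

```bash
cat >> h.py <<'E'
def Rot(yaw):  # tool pointing down
    c,s=np.cos(yaw),np.sin(yaw); return np.array([[c,s,0],[s,-c,0],[0,0,-1.]])
R0=np.array([[-0.971,.24,0],[.24,.971,0],[0,0,-1]]); YAW=np.arctan2(.24,-.971)-np.pi/4
E
python3 - <<'E'
from h import *
manip.move_pose([.5875,.131,.25],Rot(YAW))
o=manip.get_obs(); print(o["ee_pos"],o["time"])
f=grab_frame("wrist"); im=f["image"][:,:,::-1].copy()
for t in ("ink_middle","ink_small","ink_large"):
    for m in masks_of("wrist",t)[:2]: print(t,m["confidence"],m["centre"],m["pixels"].sum())
for P in ([.5875,.131,.114],[.5243,-.2192,.0285],o["ee_pos"]):
    u,v=wpix(f,P); print(u,v); cv2.drawMarker(im,(round(u),round(v)),(0,0,255),0,8,1)
cv2.imwrite("pics/w1.png",cv2.resize(im,(784,588),interpolation=cv2.INTER_CUBIC))
E
```

```text
[0.58736013 0.13229794 0.24986631] 4.175
ink_small 0.96 [326.3, 95.3] 770
ink_large 0.85 [220.1, 250.1] 2974
280.9059108979567 201.36076371112492
133.3664859434626 349.1361351869193
281.9965143233265 273.0965902067161
```

View pics/w1.png

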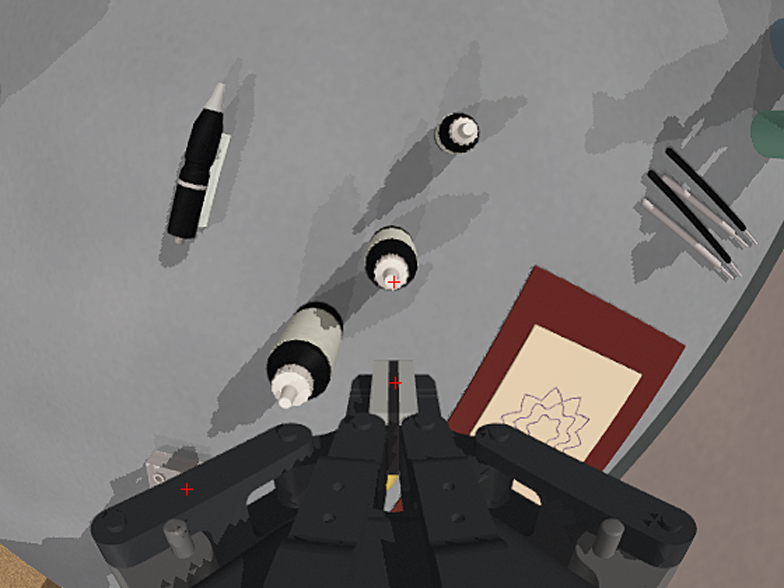

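The wrist view shows the middle bottle between the other two. Its spout tip is at about (392,280) and the predicted mark at (394,282), so they agree to 1–2 mm. Descending now.

```bash
python3 - <<'E'
from h import *
manip.move_linear([.587,.131,.16],speed=.08)
manip.move_linear([.587,.131,.135],speed=.03); manip.sleep(.3)
o=manip.get_obs(); print(o["ee_pos"],o["time"],o["wrist_force"])
fs=[grab_frame(c) for c in ("top","scene")]; w=grab_frame("wrist")
r=lambda i,w,h:cv2.resize(i,(w,h),interpolation=cv2.INTER_CUBIC)
a=fs[0]["image"][120:220,150:270];b=fs[1]["image"][150:260,290:410];c=w["image"][150:320,200:380]
cv2.imwrite("pics/p2.png",np.hstack([r(a,264,300),r(b,264,300),r(c,264,300)])[:,:,::-1])
u,v=wpix(w,[.587,.131,.114]);print("pred in crop",(u-200)*264/180+528,(v-150)*300/170)
E
```

```text
[0.58706487 0.13100521 0.13513186] 6.9333 [-0.48214369  0.86012412  0.28766913]
pred in crop 647.9748198196439 185.55216134240206
```

View pics/p2.png

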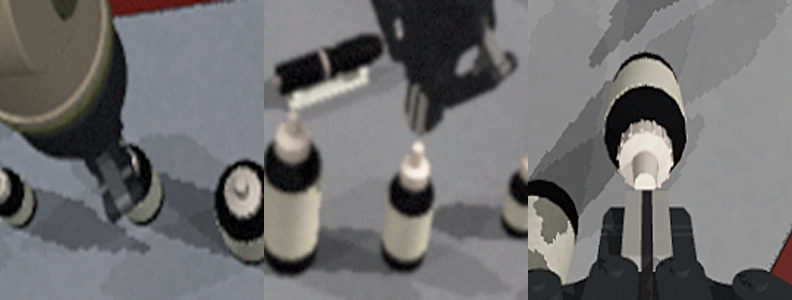

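The tip shows directly beneath the fingertips, with the wrist crop reading about (646,183) against a predicted (648,185). I'll hold here, then go to the cup.

```bash
python3 - <<'E'
from h import *
manip.sleep(1.8)
manip.move_linear([.587,.131,.30],speed=.15)
manip.move_pose([.5243,-.2192,.28],Rot(YAW-.7))
manip.move_linear([.5243,-.2192,.10],speed=.12); manip.sleep(.2)
o=manip.get_obs(); print(o["ee_pos"],o["time"])
w=grab_frame("wrist"); u,v=wpix(w,[.5243,-.2192,.0285]); print(u,v)
im=w["image"][:,:,::-1].copy(); x,y=round(u)-60,round(v)-60
c=cv2.resize(im[max(y,0):y+120,max(x,0):x+120],None,fx=5,fy=5,interpolation=cv2.INTER_CUBIC)
cv2.drawMarker(c,(round((u-max(x,0)+.5)*5),round((v-max(y,0)+.5)*5)),(0,0,255),0,16,1)
cv2.imwrite("pics/p3.png",c)
E
```

```text
[ 0.52451946 -0.21917542  0.10041269] 13.325
280.97283225236794 223.75269549043352
```

View pics/p3.png

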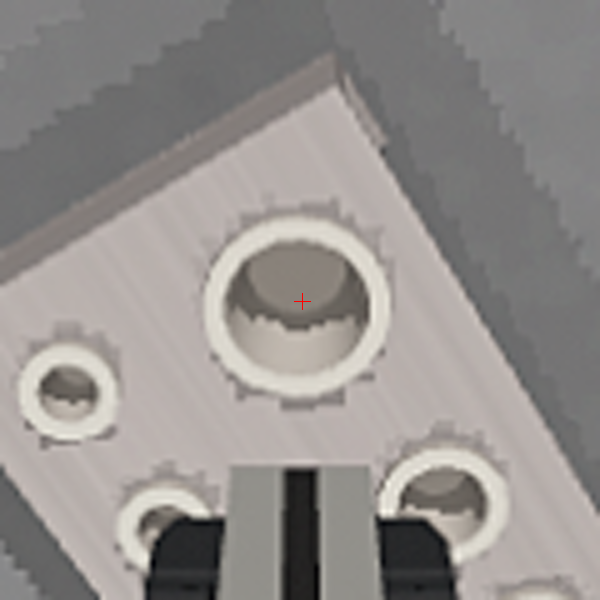

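The large cup's rim is centred at (297,306) and the mark at (302,301), an error under 1 mm. Descending and holding.

```bash
python3 - <<'E'
from h import *
manip.move_linear([.5243,-.2192,.0495],speed=.06)
manip.sleep(2.4)
o=manip.get_obs(); print(o["ee_pos"],o["time"],o["wrist_force"])
print(ticket.sign_off())
E
```

```text
[ 0.52429944 -0.21914118  0.04947081] 16.7667 [-0.23326884  1.03403448 -0.02994819]
the job is handed in; nothing more can be done
None
```

The job is handed in: the closed fingertips held for about two seconds roughly 2 cm above the middle bottle's spout, then 2 cm above the centre of the largest cup. They finished there at about 16.8 s with no sign of contact in the wrist force.

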